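# Slide the biscuit tin between caddy and jar

### The arm

A 6-joint arm with a two-finger parallel gripper is mounted at the origin on the work surface. World frame = base frame: x ahead of the robot, y to its left, z up, the work surface at z = 0. Lengths are in m, angles in rad, forces in N, time in s.
With the tool pointing down it reaches from about 0.15 to 0.775 m from the base axis. Payload 6.1 kg.
Tool frame: the origin (TCP) lies at the very end of the fingers, on their centre line; the grasp point (between the pads) lies 19 mm behind it; z points along the fingers, y is the line along which they close (so a half turn about z gives the same grasp; the last joint's range is limited). The gripper opens to 85 mm and grips with 20 to 120 N. Pads are 22 mm wide; open, the fingers measure 114 mm over their backs; the gripper's body (76 mm by 85 mm) begins 54 mm behind the grasp point. The pads swing forward as they close: fully open they stand 13 mm farther back than shut.
Start: joints at [-1.291, 0.126, -0.04, 1.405, 0, 1.571], TCP at [0.145, -0.505, 0.231] pointing down, gripper open.
Joint ranges: [-2.72, 2.72], [-0.95, 1.95], [-1.27, 1.35], [-1.78, 2.02], [-1.46, 1.47], [-3.14, 3.14]. Speed limits (rad/s): [2.39, 2.39, 3.01, 3.14, 3.14, 3.14].

### API

Orientations are given as a unit quaternion [w, x, y, z].
In Python, from bench import bot gives the robot as it stands. The module is installed in compiled form; this text tells all that it offers.
- The arm moves only by the tool drive_tool, never from a script. Its argument "commands" is one flat list of numbers, 4 for each row, row after row: the shift along the world's x, y, z in mm, then the turn about the world's z in rad. In form: [x, y, z, turn, x, y, z, turn, ...]. A call has 1 to 10 rows; each row shifts and turns the commanded pose from where the row before left it; what a row does not reach is not made up. A row lasts 1/8 s, in which the tool goes at most 62.5 mm and 10.7 degrees, less where a joint would pass 70% of its speed; a pose out of reach is approached as far as the arm can. A call with a gripper value outside its range is refused whole. "claw" is the closure in counts, from 0 (fully open) to 255 (shut), set as the call begins (left out, the last holds). The fingers move at their own pace and stop on an object; the grip force is fixed at half the most. Time passes only in rows, so rows that do not move let the fingers close. It gives the time, the measured TCP pose, the force, the opening and the grip force at its end, in the units of the state.
- bot.sense(): the state, without advancing time (a new reading comes with each control period).
- bot.get_image(name): name is "scene" or "top" or "wrist"; returns the picture (400x640x3 uint8, blue, green, red); there is no depth.
- bot.camera_info(name): a dict with "fx", "fy", "cx", "cy" (pixels), "pose" (4x4, takes a point from camera to world coordinates). Camera axes: x right, y down, z forward; pixel columns grow to the right and rows downward; lengths in m; the calibration is good to about 2 mm. A picture is of the moment at which its call begins: read the wrist's pose just before it. camera_info takes no time and is no camera call; for the wrist camera it gives the pose at the moment of the call.
- bot.finish_job(): hands the job in; it is judged then, once.
The state is a dict: "time_s": time; "joint_positions": joint angles; "dq": joint speeds; "joint_efforts": joint torques, N m; "position": TCP position; "tcp_rot": TCP orientation; "force": force on the tool from outside, world axes, zero at the start; "ft_torque": the same for the moment, N m; "gripper_width": opening from 0.0 (shut) to 1.0 (fully open); "grasp_force": force on a finger pad.
Only numpy, scipy, OpenCV 4.12 (cv2) and the standard library are available. Lean on these libraries where they do the work, as an engineer would, in place of code of your own. Each camera call takes 0.05 s, during which the arm holds its last target. There are 200 camera calls.

### The job

Push the steel biscuit tin along the serving board, through the narrow gap between the yellow caddy and the clip-top glass jar, until the whole tin has come out on the far side towards the orange plate, and leave it standing flat there in line with the gap, short of the plate. Only push it with the fingers: do not lift or tip it, do not ram it or the fingers hard against the caddy or the jar, and leave everything else where it stands. Finish with the hand clear.

Things in the scene. Friction and masses are not known exactly. Their poses are not given: they have to be found in the camera images.
- board: Thin plywood serving board, fixed, 410 mm (x) by 660 mm (y), 4 mm thick, on the table; all but the flask stands on it. Origin: on its underside, right below the middle of the gap (within 1 mm), 180 mm from its -x edge, 230 mm from its +x edge, midway in y. The lane runs through the gap along its +y axis, towards the plate; caddy and jar stand on the -x and +x sides of the lane, either way round.
- caddy: Yellow plastic caddy, fixed, 100 x 100 mm square with 8 mm rounded edges, lid top 69 mm high, with a turning knob in the lid's middle up to 88 mm high (48 mm wide at most). Origin: centre of its underside, on the board's top. Its sides are parallel to the board's. Its side towards the lane lies 50 mm from its origin. The gap left between caddy and jar is 97 to 99 mm wide.
- jar: Low round clip-top glass jar, fixed, 100 mm diameter, 74 mm high. Origin: centre of its underside, on the board's top.
- tin: Closed steel biscuit tin, loose, 88 mm wide (its x) by 110 mm long (its y) by 56 mm high, upright edges rounded by 8 mm, 0.25 to 0.5 kg; slides on the board. Origin: centre of its underside, on the board's top. It starts on the board's -y side of the gap, off the lane's middle line by up to 50 mm and turned by up to 0.35 rad from the lane; its +y end faces the gap.
- tin_corner_a (a point): Corner of the tin's underside at +44 mm x, +55 mm y of its frame (corner of the bounding rectangle, the metal itself is rounded off).
- tin_corner_b (a point): The same at -44 mm x, +55 mm y.
- tin_corner_c (a point): The same at -44 mm x, -55 mm y.
- tin_corner_d (a point): The same at +44 mm x, -55 mm y.
- plate: Orange melamine plate, loose, 170 mm diameter, 18 mm high, lying on the board beyond the gap in line with the lane; its near rim is about 230 mm from the middle of the gap. Origin: centre of its underside. Leave alone.
- gourd: Calabash gourd in a three-legged steel stand, one loose piece, about 86 mm across the feet, 105 mm high, beyond the gap on the board's +x side. Origin: centre of its underside. Leave alone.
- bombilla: Steel bombilla (drinking straw), loose, about 190 mm long, 8 mm thick, lying along the board's y on its -x side beyond the gap. Origin: middle of its underside. Leave alone.
- mug: White mug, loose, 72 mm diameter, 80 mm high, with a handle, standing on the board at its +x edge, outside the caddy or jar on that side, its handle pointing away from the gap. Origin: centre of its underside. Leave alone.
- sugar_bowl: Blue bowl, loose, 90 mm diameter, 50 mm high, on the board beyond the gourd. Origin: centre of its underside. Leave alone.
- spoon: Spoon, loose, 140 mm long, up to about 15 mm high, lying along the board's +x edge on the side where the tin starts. Origin: middle of its underside. Leave alone.
- flask: Steel flask, loose, 84 mm diameter, 270 mm high, at the table's left side, off the board. Origin: centre of its underside. Leave alone.

How it is judged:
By the outcome, as a careful person would: the job done as asked, in the order asked, and still so for the second after the job is handed in, with the robot touching nothing.
It also fails if it takes over 72 s, if anything falls off the work surface, if the arm or the gripper's body presses on something with over 40 N, if the wrist force passes 120 N, or if a joint passes its speed limit or range.

## Working session

There is one attempt and no reset: what is moved stays moved. The work goes in short steps, Python scripts to look and compute and a tool call to move; the robot and the scene stay as the last step left them, time stands still between calls to the robot, and variables do not carry over. Pictures are saved under pics/ and viewed, at most 10 in all, crops included, and the job is handed in when it is done.

Besides the shell and the picture viewer there is one more tool, called after ">>>" as a command line: name --argument value ..., lists and objects as JSON in quotes. drive_tool: Moves the arm, as the interface text tells. Its arguments: {"type":"object","properties":{"commands":{"type":"array"},"claw":{"type":"number"}},"required":["commands"]}

```bash
mkdir -p pics; python3 - <<'E'
from bench import bot
import cv2,numpy as np
s=bot.sense();print(s['time_s'],s['position'],s['tcp_rot'],s['gripper_width'])
for n in ('top','scene'):
    cv2.imwrite(f'pics/{n}0.png',bot.get_image(n)); c=bot.camera_info(n); print(n,c['fx'],c['cx'],c['cy'],np.round(c['pose'],3).tolist())
E
```

```text
0.0 [ 0.14489234 -0.50420245  0.23050618] [-8.04166301e-04  9.90226544e-01  1.39465883e-01 -1.10313130e-04] 1.0035661759439578
top 365.30638510888724 318.33768609302007 203.731481829742 [[0.012, -0.985, 0.17, 0.414], [-1.0, -0.013, -0.007, 0.175], [0.01, -0.17, -0.985, 1.076], [0.0, 0.0, 0.0, 1.0]]
scene 518.0177769241408 323.4661774808162 200.9598792083017 [[-0.548, 0.716, -0.432, 1.254], [0.836, 0.473, -0.277, 0.605], [0.006, -0.513, -0.859, 1.389], [0.0, 0.0, 0.0, 1.0]]
```

View pics/top0.png

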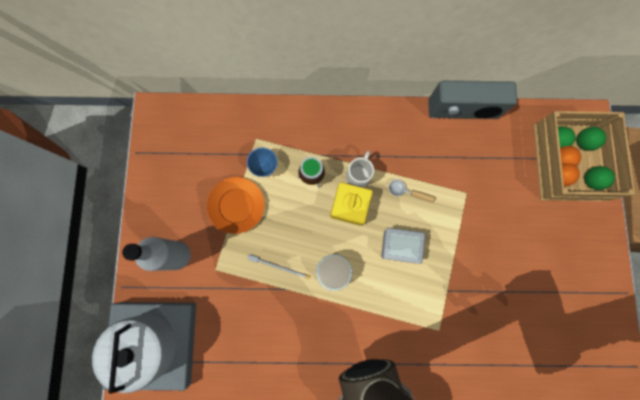

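View pics/scene0.png

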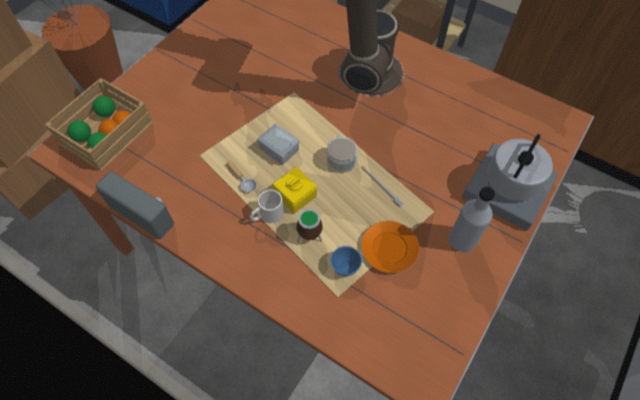

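Top view: tin about (404,245), caddy (352,203) on the +x side, jar (334,271) on the -x side, plate (237,205), gap about (343,238). Next step is measuring them.

```bash
cat > h.py <<'E'
import numpy as np,cv2
from bench import bot
def ray(n,px,z,c=None):
    c=c or bot.camera_info(n);P=np.array(c['pose']);px=np.atleast_2d(px).astype(float)
    d=np.c_[(px[:,0]-c['cx'])/c['fx'],(px[:,1]-c['cy'])/c['fy'],np.ones(len(px))]@P[:3,:3].T
    return P[:3,3]+d*((z-P[2,3])/d[:,2])[:,None]
def proj(n,X,c=None):
    c=c or bot.camera_info(n);P=np.array(c['pose']);q=(np.atleast_2d(X)-P[:3,3])@P[:3,:3]
    return np.c_[q[:,0]/q[:,2]*c['fx']+c['cx'],q[:,1]/q[:,2]*c['fy']+c['cy']]
E
python3 - <<'E'
from h import *
im=cv2.imread('pics/top0.png');hsv=cv2.cvtColor(im,cv2.COLOR_BGR2HSV)
for p in [(400,290),(300,250),(300,210),(350,200),(404,245),(500,250)]: print(p,hsv[p[1],p[0]])
cr=im[130:340,200:480];cv2.imwrite('pics/topc.png',cv2.resize(cr,None,fx=2.8,fy=2.8,interpolation=cv2.INTER_CUBIC))
for q,z in [((256,140),.004),((466,191),.004),((440,328),.004),((217,269),.004),((404,245),.06),((352,203),.073),((334,271),.078)]: print(q,ray('top',q,z)[0].round(3))
E
```

```text
(400, 290) [ 25  75 237]
(300, 250) [ 22  88 204]
(300, 210) [ 22  89 207]
(350, 200) [ 26 194 216]
(404, 245) [ 84  21 186]
(500, 250) [ 11 157 174]
(256, 140) [0.794 0.36  0.004]
(466, 191) [ 0.643 -0.276  0.004]
(440, 328) [ 0.247 -0.18   0.004]
(217, 269) [0.404 0.457 0.004]
(404, 245) [ 0.476 -0.071  0.06 ]
(352, 203) [0.59  0.074 0.073]
(334, 271) [0.403 0.123 0.078]
```

View pics/topc.png

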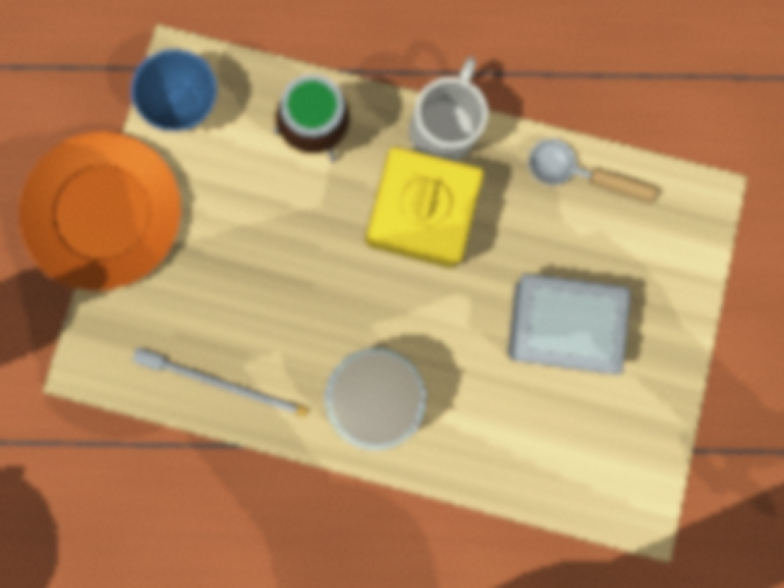

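>>> drive_tool --commands '[32, 43, 15, -0.051, 32, 43, 15, -0.051, 32, 43, 15, -0.051, 32, 43, 15, -0.051, 32, 43, 15, -0.051, 32, 43, 15, -0.051, 32, 43, 15, -0.051, 32, 43, 15, -0.051, 32, 43, 15, -0.051, 32, 43, 15, -0.051]' --claw 110

```text
time_s: 1.35
position: [0.462, -0.0902, 0.3817]
tcp_rot: [-0.007, 0.995, -0.101, 0.001]
force: [1.3, -1.8, -0.2]
gripper_width: 0.566
grasp_force: 0.0
```

>>> drive_tool --commands '[0, 0, 0, 0, 0, 0, 0, 0]'

```text
time_s: 1.6
position: [0.4609, -0.0927, 0.3807]
tcp_rot: [-0.007, 0.995, -0.103, -0.0]
force: [0.1, 0.3, 0.0]
gripper_width: 0.566
grasp_force: 0.0
```

```bash
python3 - <<'E'
from h import *
s=bot.sense();print(s['time_s'],s['position'],s['tcp_rot'],s['gripper_width'])
c=bot.camera_info('wrist');im=bot.get_image('wrist');cv2.imwrite('pics/w1.png',im);np.save('w1.npy',c)
print(c['fx'],c['cx'],c['cy'],np.round(c['pose'],3).tolist())
E
```

```text
1.6 [ 0.46085197 -0.09268862  0.38071787] [-6.97066491e-03  9.94653664e-01 -1.03031543e-01 -1.62378169e-07] 0.565824576153357
319.5618151579407 319.41403660752434 204.63419276452592 [[-0.205, -0.934, -0.291, 0.535], [-0.979, 0.192, 0.074, -0.11], [-0.014, 0.3, -0.954, 0.524], [0.0, 0.0, 0.0, 1.0]]
```

View pics/w1.png

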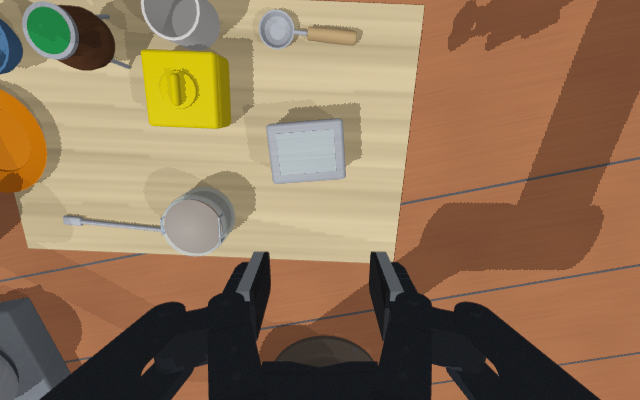

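Wrist view: tin centre (306,151), caddy top (185,88), jar lid (197,225), board -x edge running (28,248) to (394,263), and the -y edge from (394,263) to (423,5). I'll fit silhouettes next.

```bash
cat >> h.py <<'E'
from scipy.optimize import minimize
def box(x,y,t,hx,hy,h,r=.008,z=.004):
    a=np.linspace(0,np.pi/2,5);p=[]
    for k,(sx,sy) in enumerate([(1,1),(-1,1),(-1,-1),(1,-1)]):
        p+=[(sx*(hx-r)+r*np.cos(b+k*np.pi/2),sy*(hy-r)+r*np.sin(b+k*np.pi/2)) for b in a]
    p=np.array(p)@np.array([[np.cos(t),np.sin(t)],[-np.sin(t),np.cos(t)]])+[x,y]
    return np.vstack([np.c_[p,np.full(len(p),z)],np.c_[p,np.full(len(p),z+h)]])
def fit(n,c,mask,shape,x0):
    m=(mask>0).astype(np.float32)
    def cost(v):
        h=cv2.convexHull(proj(n,shape(*v),c).astype(np.float32))
        r=np.zeros(m.shape,np.uint8);cv2.fillPoly(r,[np.round(h*16).astype(np.int32)],255,cv2.LINE_AA,4)
        return np.abs(r/255.-m).sum()
    s=np.diag([.006,.006,.05][:len(x0)]);best=np.array(x0)
    for _ in range(2):
        o=minimize(cost,best,method='Nelder-Mead',options=dict(initial_simplex=np.vstack([best,best+s]),xatol=1e-5,fatol=.1));best=o.x
    return best,o.fun,m.sum()
def blob(mask,seed,k=3):
    mask=cv2.morphologyEx(mask,cv2.MORPH_CLOSE,np.ones((k,k)));mask=cv2.morphologyEx(mask,cv2.MORPH_OPEN,np.ones((k,k)))
    _,l=cv2.connectedComponents(mask);b=(l==l[seed[1],seed[0]]).astype(np.uint8)
    cs,_=cv2.findContours(b,cv2.RETR_EXTERNAL,cv2.CHAIN_APPROX_NONE);return cv2.fillPoly(b*0,cs,255)
E
cat > m.py <<'E'
from h import *
import sys
def tinmask(hsv,seed): return blob(((hsv[...,1]<45)|((hsv[...,0]>80)&(hsv[...,0]<150))).astype(np.uint8)*255,seed)
if __name__=='__main__':
    im=cv2.imread('pics/w1.png');c=np.load('w1.npy',allow_pickle=True).item();hsv=cv2.cvtColor(im,cv2.COLOR_BGR2HSV)
    tm=tinmask(hsv,(306,151));cm=blob(((hsv[...,1]>190)&(abs(hsv[...,0].astype(int)-27)<5)).astype(np.uint8)*255,(200,110))
    print('tin',fit('wrist',c,tm,lambda x,y,t:box(x,y,t,.044,.055,.056),[.476,-.071,-.05]))
    print('caddy',fit('wrist',c,cm,lambda x,y,t:box(x,y,t,.05,.05,.069),[.59,.074,-.23]))
    for n,p in [('mx,-y',(394,263)),('+x-y',(423,5)),('-x+y',(28,248))]: print(n,ray('wrist',p,.004,c)[0].round(4))
    o=im.copy()
    for m in (tm,cm):
        cs,_=cv2.findContours(m,0,1);cv2.drawContours(o,cs,-1,(0,0,255),1)
    # board -x edge: bottom-most board px per column; -y edge
    bm=((hsv[...,0]>17)&(hsv[...,0]<35)&(hsv[...,2]>90)).astype(np.uint8)
    e=[(u,max(np.where(bm[230:275,u])[0])+230.5) for u in list(range(40,155,3))+list(range(270,385,3)) if bm[230:275,u].any()]
    f=[(max(np.where(bm[v,370:440])[0])+370.5,v) for v in range(10,250,3)]
    for l in (e,f):
        w=ray('wrist',l,.004,c)[:,:2]; vx,vy,x,y=cv2.fitLine(w.astype(np.float32),cv2.DIST_HUBER,0,.0005,.001).ravel();print(len(l),'line angle',np.arctan2(vy,vx),x,y)
    cv2.imwrite('pics/o1.png',cv2.resize(o[:280],None,fx=1.25,fy=1.25))
E
python3 m.py
```

```text
tin (array([ 0.47540487, -0.0717811 , -0.13750435]), np.float64(285.0470588235294), np.float32(4574.0))
caddy (array([ 0.58978198,  0.0726439 , -0.22468604]), np.float64(739.6078431372548), np.float32(6302.0))
mx,-y [ 0.241  -0.1789  0.004 ]
+x-y [ 0.6375 -0.2749  0.004 ]
-x+y [0.4014 0.463  0.004 ]
78 line angle 1.3243754 0.32196674 0.14483705
80 line angle -0.24730313 0.46449795 -0.232756
```

View pics/o1.png

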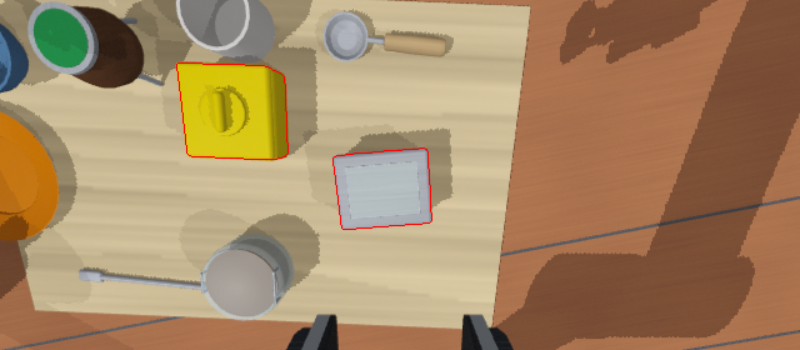

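```bash
python3 - <<'E'
from h import *
import m
im=cv2.imread('pics/w1.png');c=np.load('w1.npy',allow_pickle=True).item();hsv=cv2.cvtColor(im,cv2.COLOR_BGR2HSV)
th=-.247;ex=np.array([np.cos(th),np.sin(th)]);ey=np.array([-ex[1],ex[0]])
p1=np.array([.32197,.14484]);p2=np.array([.4645,-.23276])
O=((p1@ex)+.18)*ex+((p2@ey)+.33)*ey;print('O lines',O)
cm=blob(((hsv[...,1]>150)&(abs(hsv[...,0].astype(int)-27)<6)).astype(np.uint8)*255,(200,110))
for x0 in ([.59,.074],[.594,.071]):
  b,f,n=fit('wrist',c,cm,lambda x,y:box(x,y,th,.05,.05,.069),x0);print('caddy board',(b-O)@np.c_[ex,ey],f,n)
j=ray('wrist',(195.5,226),.078,c)[0,:2];print('jar board',(j-O)@np.c_[ex,ey])
tm=m.tinmask(hsv,(306,151))
for x0 in ([.476,-.071,-.15],[.478,-.074,-.1]):
  b,f,n=fit('wrist',c,tm,lambda x,y,t:box(x,y,t,.044,.055,.056),x0);print('tin board',(b[:2]-O)@np.c_[ex,ey],b[2]-th,f,n)
# spoon-ish extents
for q in [(357,33),(257,28),(270,45),(300,40)]: print((ray('wrist',q,.01,c)[0,:2]-O)@np.c_[ex,ey])
hull=cv2.convexHull(proj('wrist',box(*b,.044,.055,.056),c).astype(np.float32)).round().astype(int)
cv2.polylines(im,[hull],True,(0,0,255));
b,f,n=fit('wrist',c,cm,lambda x,y:box(x,y,th,.05,.05,.069),[.59,.074])
cv2.polylines(im,[cv2.convexHull(proj('wrist',box(*b,th,.05,.05,.069),c).astype(np.float32)).round().astype(int)],True,(255,0,0))
cv2.imwrite('pics/o2.png',cv2.resize(im[20:270,110:390],None,fx=2.2,fy=2.2))
E
```

```text
O lines [0.49619118 0.099578  ]
caddy board [ 0.09745812 -0.00344525] 649.643137254902 6408.0
caddy board [ 0.09775758 -0.00226313] 647.9411764705883 6408.0
jar board [-0.093788   -0.00880924]
tin board [ 0.02103936 -0.1710717 ] 0.12684350834391597 277.5843137254902 4574.0
tin board [ 0.02177344 -0.17117711] 0.13993805797042647 284.79215686274506 4574.0
[ 0.1882553  -0.23714858]
[ 0.18924949 -0.09292123]
[ 0.16776379 -0.11153696]
[ 0.17602281 -0.15520997]
```

View pics/o2.png

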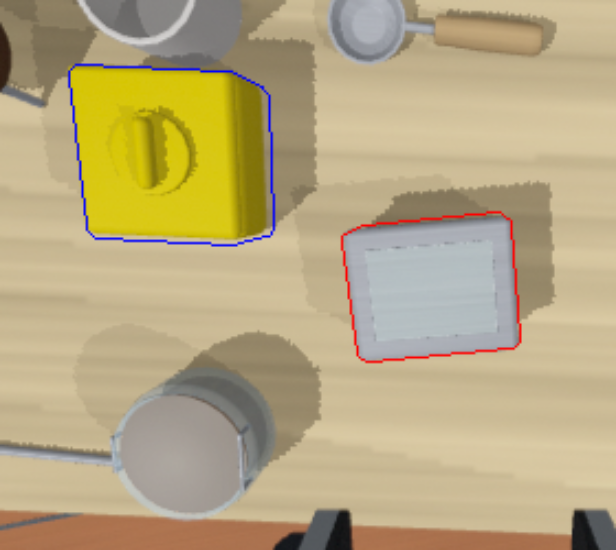

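Blue and red outlines match the caddy and tin to about 2 px. In the board frame the tin is at about (+21,-171) mm, yaw +0.13. I'll push it from its +x side with both fingers, which squares it up and centres it.

>>> drive_tool --commands '[45, 0, 0, -0.02, 45, 0, 0, -0.02, 0, 0, -45, 0, 0, 0, -45, 0, 0, 0, -45, 0, 0, 0, -45, 0, 0, 0, -45, 0, 0, 0, -40, 0]'

```text
time_s: 2.65
position: [0.5454, -0.1128, 0.1146]
tcp_rot: [-0.015, 0.994, -0.109, 0.001]
force: [-0.2, 0.2, -0.4]
gripper_width: 0.568
grasp_force: 0.0
```

>>> drive_tool --commands '[0, 0, -45, 0, 0, 0, -25, 0, 0, 0, -10, 0, 0, 0, 0, 0]'

```text
time_s: 3.15
position: [0.5464, -0.1123, 0.0363]
tcp_rot: [-0.015, 0.994, -0.109, 0.001]
force: [-0.7, -0.3, 0.4]
gripper_width: 0.569
grasp_force: 0.0
```

```bash
cat >> h.py <<'E'
TH=-.247;EX=np.array([np.cos(TH),np.sin(TH)]);EY=np.array([-EX[1],EX[0]]);O=np.array([.4962,.0985])
def bd(p): return (np.asarray(p)[...,:2]-O)@np.c_[EX,EY]
def st():
    s=bot.sense();q=s['tcp_rot'];print('t',s['time_s'],'board mm',(bd(s['position'])*1e3).round(1),'z',round(s['position'][2]*1e3,1),'yaw rel',round(2*np.arctan2(q[2],q[1])-TH,3),'tilt',q[[0,3]] if hasattr(q,'shape') else (q[0],q[3]),'F',np.round(s['force'],1))
def tin(name='wrist',seed=None,guess=None,save=None):
    c=bot.camera_info(name);im=bot.get_image(name)
    if save: cv2.imwrite(save,im);np.save(save+'.npy',c)
    return im,c
E
python3 - <<'E'
from h import *
st();tin(save='pics/w2.png')
E
```

```text
t 3.15 board mm [ 100.2 -192.2] z 36.3 yaw rel 0.029 tilt [-0.01474241  0.00119948] F [-0.7 -0.3  0.4]
```

View pics/w2.png

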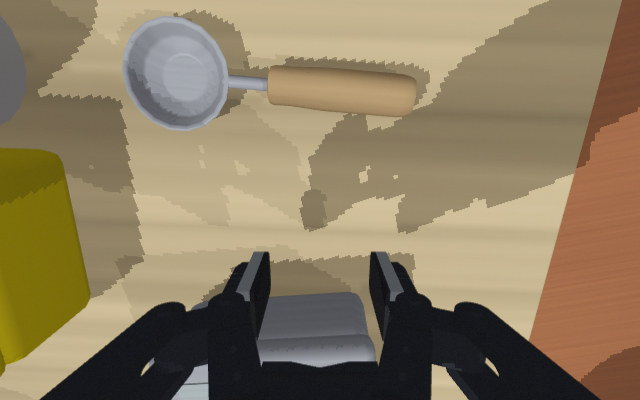

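>>> drive_tool --commands '[3, 10, -6, -0.015, 2, 10, -6, -0.014, 0, 0, 0, 0]'

```text
time_s: 3.58
position: [0.5479, -0.1086, 0.0239]
tcp_rot: [-0.022, 0.994, -0.109, 0.002]
force: [-0.2, -0.4, 0.3]
gripper_width: 0.57
grasp_force: 0.0
```

>>> drive_tool --commands '[-5, 1.25, 0, 0, -5, 1.25, 0, 0, -5, 1.25, 0, 0, -5, 1.25, 0, 0, -5, 1.25, 0, 0, -5, 1.25, 0, 0, -3, 0.75, 0, 0, 0, 0, 0, 0]'

```text
time_s: 4.58
position: [0.5148, -0.1005, 0.0243]
tcp_rot: [-0.022, 0.994, -0.108, 0.002]
force: [0.2, 0.9, 1.4]
gripper_width: 0.565
grasp_force: 0.0
```

```bash
python3 - <<'E'
from h import *
st();im,c=tin('top',save='pics/t3.png')
for n in ('top',):
    hsv=cv2.cvtColor(im,cv2.COLOR_BGR2HSV)
cv2.imwrite('pics/t3c.png',cv2.resize(im[150:330,290:480],None,fx=3,fy=3,interpolation=cv2.INTER_CUBIC))
E
```

```text
t 4.575 board mm [  66.7 -188.4] z 24.3 yaw rel 0.03 tilt [-0.02176162  0.00203158] F [0.2 0.9 1.4]
```

View pics/t3c.png

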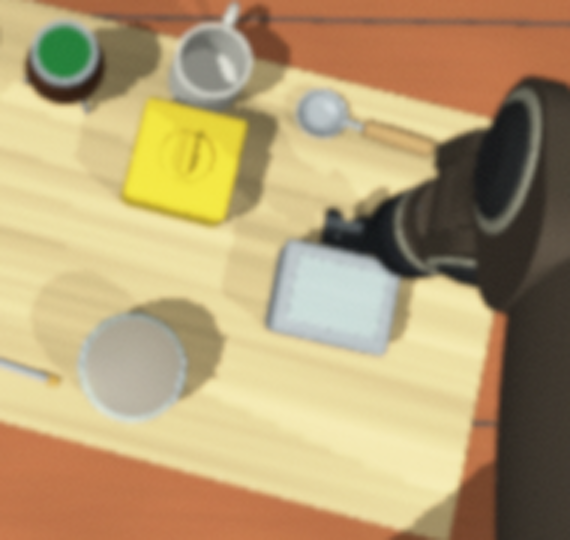

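The tin is now almost parallel to the lane (crop centre (333,298)). The y shift did not take, though, and the tool is tilting, so I'll check the joints.

```bash
python3 - <<'E'
from h import *
s=bot.sense();print(np.round(s['joint_positions'],3),np.round(s['tcp_rot'],4),s['position'])
E
```

```text
[-0.217  0.209 -0.407  0.956  0.044  3.142] [-0.0218  0.9939 -0.1084  0.0019] [ 0.51484317 -0.1004889   0.02424733]
```

Joint 6 is at its limit. I'll back off, flip the tool half a turn, look again and finish the side push.

>>> drive_tool --commands '[10, -2.5, 0, 0.02, 10, -2.5, 0, 0.18, 0, 0, 40, 0.18, 0, 0, 45, 0.18, 0, 0, 45, 0.18, 0, 0, 45, 0.18, 0, 0, 45, 0.18, 0, 0, 30, 0.18, 0, 0, 0, 0.18, 0, 0, 0, 0.18]'

```text
time_s: 5.88
position: [0.5361, -0.1058, 0.2747]
tcp_rot: [-0.016, 0.755, 0.655, -0.014]
force: [0.4, -0.3, -0.5]
gripper_width: 0.565
grasp_force: 0.0
```

>>> drive_tool --commands '[0, 0, 0, 0.18, 0, 0, 0, 0.18, 0, 0, 0, 0.18, 0, 0, 0, 0.18, 0, 0, 0, 0.18, 0, 0, 0, 0.18, 0, 0, 0, 0.18, 0, 0, 0, 0.18, 0, 0, 0, 0, 0, 0, 0, 0]'

```text
time_s: 7.12
position: [0.5355, -0.1057, 0.2742]
tcp_rot: [-0.003, 0.14, 0.99, -0.021]
force: [0.1, -0.2, -0.7]
gripper_width: 0.57
grasp_force: 0.0
```

```bash
python3 - <<'E'
from h import *
st();print(np.round(bot.sense()['joint_positions'],2));tin(save='pics/w4.png')
E
```

```text
t 7.125 board mm [  88.  -188.4] z 274.2 yaw rel 3.107 tilt [-0.00299673 -0.02149339] F [ 0.1 -0.2 -0.7]
[-0.17  0.17  0.11  1.51 -0.04  0.11]
```

View pics/w4.png

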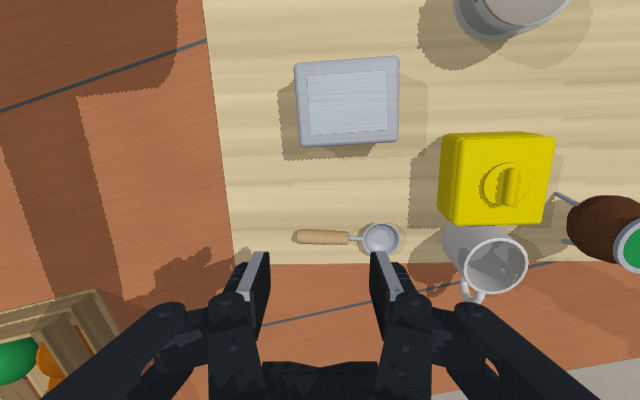

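View: tin (348,102), caddy (495,180) and spoon (345,238), with the tin nearly parallel to the lane. Measuring it now.

```bash
cat > f.py <<'E'
from h import *
import m
def meas(f,ts,cs,tb,wh='wrist'):
    im=cv2.imread(f);c=np.load(f+'.npy',allow_pickle=True).item();hsv=cv2.cvtColor(im,cv2.COLOR_BGR2HSV)
    for lab,mask,sh,g in [('tin',m.tinmask(hsv,ts),(.044,.055,.056),tb),('caddy',blob(((hsv[...,1]>150)&(abs(hsv[...,0].astype(int)-27)<6)).astype(np.uint8)*255,cs),(.05,.05,.069),(.099,0,0))]:
        x0=np.r_[O+g[0]*EX+g[1]*EY,g[2]+TH]
        r=[fit(wh,c,mask,lambda x,y,t:box(x,y,t,*sh),x0+np.r_[d,-d,0]) for d in (0,.003,-.003)]
        b,e,n=min(r,key=lambda q:q[1]);print(lab,(bd(b[:2])*1e3).round(1),'yaw',round(b[2]-TH,3),e,n)
E
python3 -c "
from f import *
meas('pics/w4.png',(348,102),(470,190),(.012,-.17,.03))
meas('pics/w1.png',(306,151),(200,110),(.021,-.17,.13))"
```

```text
tin [  10.6 -165.8] yaw 0.02 337.8078431372549 8830.0
caddy [99.9 -1.9] yaw 0.015 907.4156862745098 9963.0Traceback (most recent call last):
  File "<string>", line 4, in <module>
    meas('pics/w1.png',(306,151),(200,110),(.021,-.17,.13))
    ~~~~^^^^^^^^^^^^^^^^^^^^^^^^^^^^^^^^^^^^^^^^^^^^^^^^^^^
  File "f.py", line 4, in meas
    im=cv2.imread(f);c=np.load(f+'.npy',allow_pickle=True).item();hsv=cv2.cvtColor(im,cv2.COLOR_BGR2HSV)
                       ~~~~~~~^^^^^^^^^^^^^^^^^^^^^^^^^^^^
    fid = stack.enter_context(open(os.fspath(file), "rb"))
                              ~~~~^^^^^^^^^^^^^^^^^^^^^^^
FileNotFoundError: [Errno 2] No such file or directory: 'pics/w1.png.npy'
```

>>> drive_tool --commands '[5.4, 21.3, 0, 0.03, 0, 0, -45, 0, 0, 0, -45, 0, 0, 0, -45, 0, 0, 0, -45, 0, 0, 0, -40, 0, 0, 0, -20, 0, 0, 0, -8, 0, 0, 0, 0, 0]'

```text
time_s: 8.3
position: [0.5406, -0.0844, 0.0263]
tcp_rot: [-0.003, 0.124, 0.992, -0.022]
force: [-0.5, 0.2, -0.6]
gripper_width: 0.566
grasp_force: 0.0
```

```bash
python3 -c "
from f import *
st()"
```

```text
t 8.3 board mm [  87.8 -166.5] z 26.3 yaw rel 3.139 tilt [-0.00269977 -0.0215522 ] F [-0.5  0.2 -0.6]
```

Push -x by 32 mm to x≈56.

>>> drive_tool --commands '[-4.85, 1.22, 0, 0, -4.85, 1.22, 0, 0, -4.85, 1.22, 0, 0, -4.85, 1.22, 0, 0, -4.85, 1.22, 0, 0, -3.9, 1, 0, 0, -2.9, 0.7, 0, 0, 0, 0, 0, 0]'

```text
time_s: 9.3
position: [0.5094, -0.0765, 0.0265]
tcp_rot: [-0.002, 0.124, 0.992, -0.021]
force: [0.4, -0.1, 0.4]
gripper_width: 0.569
grasp_force: 0.5
```

>>> drive_tool --commands '[10, -2.5, 0, 0, 10, -2.5, 0, 0, 0, 0, 40, 0, 0, 0, 45, 0, 0, 0, 45, 0, 0, 0, 45, 0, 0, 0, 45, 0, 0, 0, 30, 0, 0, 0, 0, 0, 0, 0, 0, 0]'

```text
time_s: 10.55
position: [0.5297, -0.0816, 0.2752]
tcp_rot: [-0.003, 0.124, 0.992, -0.022]
force: [-1.0, -0.3, -0.1]
gripper_width: 0.57
grasp_force: 0.0
```

```bash
python3 -c "
from f import *
st();tin(save='pics/w5.png')
meas('pics/w5.png',(348,75),(490,170),(.0,-.165,.0))"
```

```text
t 10.55 board mm [  76.5 -166.5] z 275.2 yaw rel 3.14 tilt [-0.00324828 -0.02152511] F [-1.  -0.3 -0.1]
tin [-1.000e-01 -1.643e+02] yaw -0.009 287.9529411764706 8714.0
caddy [98.4 -2. ] yaw -0.012 824.4941176470588 9347.0
```

View pics/w5.png

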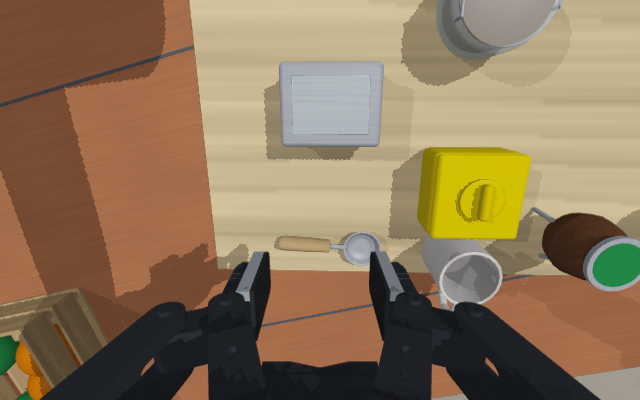

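Tin is at x≈0, yaw≈-0.01, in line with the lane. Moving behind it with the finger line across the lane.

>>> drive_tool --commands '[-10.6, -7.5, 0, -0.1745, -10.6, -7.5, 0, -0.1745, -10.6, -7.5, 0, -0.1745, -10.6, -7.5, 0, -0.1745, -10.6, -7.5, 0, -0.1745, -10.6, -7.5, 0, -0.1745, -10.6, -7.5, 0, -0.1745, -10.6, -7.5, 0, -0.1745, -11, -7.1, 0, -0.1745, 0, 0, 0, 0]' --claw 145

```text
time_s: 11.85
position: [0.4329, -0.1489, 0.2752]
tcp_rot: [-0.018, 0.789, 0.614, -0.014]
force: [0.5, -0.0, -0.0]
gripper_width: 0.431
grasp_force: 0.0
```

>>> drive_tool --commands '[0, 0, -45, 0, 0, 0, -45, 0, 0, 0, -45, 0, 0, 0, -45, 0, 0, 0, -40, 0, 0, 0, -20, 0, 0, 0, -8, 0, 0, 0, 0, 0]'

```text
time_s: 12.85
position: [0.4336, -0.1484, 0.028]
tcp_rot: [-0.017, 0.789, 0.614, -0.014]
force: [0.6, 0.3, -0.0]
gripper_width: 0.433
grasp_force: 0.0
```

```bash
python3 -c "
from f import *
st();print(bot.sense()['gripper_width'],np.round(bot.sense()['joint_positions'],2))"
```

```text
t 12.85 board mm [  -0.3 -254.7] z 28.0 yaw rel 1.571 tilt [-0.017462   -0.01371512] F [ 0.6  0.3 -0. ]
0.43293047399840434 [-0.33  0.12 -0.5   0.99 -0.    1.49]
```

>>> drive_tool --commands '[2.1, 8.34, 0, 0, 2.1, 8.34, 0, 0, 2.1, 8.34, 0, 0, 2.1, 8.34, 0, 0, 2.1, 8.34, 0, 0, 2.1, 8.34, 0, 0, 2.1, 8.34, 0, 0, 2.1, 8.34, 0, 0, 0, 0, 0, 0]'

```text
time_s: 13.98
position: [0.4505, -0.0808, 0.028]
tcp_rot: [-0.018, 0.789, 0.614, -0.013]
force: [-0.1, -0.5, -0.1]
gripper_width: 0.432
grasp_force: 0.0
```

```bash
python3 -c "
from f import *
st();im,c=tin(save='pics/w6.png');t,_=tin('top',save='pics/t6.png')
cv2.imwrite('pics/c6.png',np.hstack([cv2.resize(im,(400,250)),cv2.resize(t[140:340,260:460],(250,250),interpolation=cv2.INTER_CUBIC)]))"
```

```text
t 13.975 board mm [  -0.5 -185. ] z 28.0 yaw rel 1.57 tilt [-0.0178198  -0.01308815] F [-0.1 -0.5 -0.1]
```

View pics/c6.png

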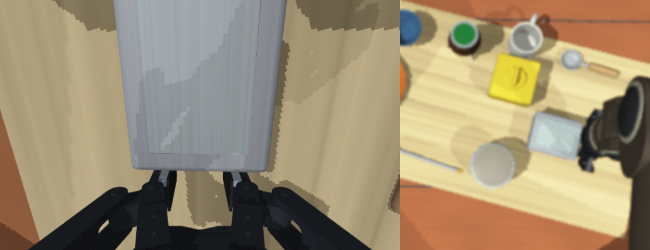

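The wrist crop shows both fingers flush on the tin's rear face, the tin centred on the hand. I miscounted: that was the 11th picture viewed and the limit is 10, so from here I'll use numbers only. Checking alignment numerically before the gap.

```bash
cat >> f.py <<'E'
def lat(f,rows):
    im=cv2.imread(f);c=np.load(f+'.npy',allow_pickle=True).item();g=cv2.GaussianBlur(cv2.cvtColor(im,cv2.COLOR_BGR2HSV)[...,1],(3,3),0)
    for v in rows:
        l=320
        while l>1 and g[v,l]<55:l-=1
        r=320
        while r<638 and g[v,r]<55:r+=1
        p=bd(ray('wrist',[(l,v),(r,v)],.06,c))*1e3;print(v,l,r,p.round(1).tolist(),'mid',p[:,0].mean().round(1),'w',(p[1,0]-p[0,0]).round(1))
E
python3 -c "
from f import *
lat('pics/w6.png',range(20,260,30))"
```

```text
20 182 457 [[-43.0, -83.4], [42.3, -84.3]] mid -0.4 w 85.4
50 185 454 [[-43.2, -92.0], [42.5, -92.6]] mid -0.4 w 85.6
80 189 450 [[-43.0, -101.0], [42.3, -101.3]] mid -0.4 w 85.2
110 192 447 [[-43.1, -110.6], [42.4, -110.6]] mid -0.4 w 85.5
140 195 443 [[-43.3, -120.7], [42.2, -120.3]] mid -0.5 w 85.5
170 199 440 [[-43.1, -131.3], [42.3, -130.6]] mid -0.4 w 85.4
200 202 437 [[-43.2, -142.6], [42.5, -141.5]] mid -0.4 w 85.7
230 206 433 [[-43.0, -154.5], [42.2, -153.0]] mid -0.4 w 85.3
```

Centred within 0.5 mm, with yaw≈0. Pushing through.

>>> drive_tool --commands '[2.1, 8.34, 0, 0, 2.1, 8.34, 0, 0, 2.1, 8.34, 0, 0, 2.1, 8.34, 0, 0, 2.1, 8.34, 0, 0, 2.1, 8.34, 0, 0, 0, 0, 0, 0]'

```text
time_s: 14.95
position: [0.4635, -0.0311, 0.0284]
tcp_rot: [-0.017, 0.789, 0.614, -0.013]
force: [-0.8, 0.3, -0.3]
gripper_width: 0.434
grasp_force: 0.0
```

```bash
python3 -c "
from f import *
st();tin(save='pics/w7.png');lat('pics/w7.png',range(20,260,40))"
```

```text
t 14.95 board mm [-1.000e-01 -1.337e+02] z 28.4 yaw rel 1.57 tilt [-0.01712092 -0.01311607] F [-0.8  0.3 -0.3]
20 83 456 [[-75.0, -31.6], [42.6, -32.8]] mid -16.2 w 117.6
60 187 451 [[-42.6, -43.5], [42.4, -44.1]] mid -0.1 w 85.0
100 191 447 [[-42.8, -56.0], [42.6, -56.1]] mid -0.1 w 85.4
140 196 443 [[-42.7, -69.3], [42.7, -69.0]] mid 0.0 w 85.4
180 200 438 [[-42.9, -83.7], [42.6, -82.9]] mid -0.1 w 85.4
220 205 434 [[-42.7, -99.2], [42.8, -97.9]] mid 0.0 w 85.5
```

>>> drive_tool --commands '[2.1, 8.34, 0, 0, 2.1, 8.34, 0, 0, 2.1, 8.34, 0, 0, 2.1, 8.34, 0, 0, 2.1, 8.34, 0, 0, 2.1, 8.34, 0, 0, 2.1, 8.34, 0, 0, 2.1, 8.34, 0, 0, 0, 0, 0, 0]'

```text
time_s: 16.12
position: [0.4801, 0.036, 0.0281]
tcp_rot: [-0.018, 0.789, 0.614, -0.013]
force: [-0.2, -0.6, 0.1]
gripper_width: 0.429
grasp_force: 0.0
```

```bash
python3 -c "
from f import *
st();tin(save='pics/w8.png');lat('pics/w8.png',range(60,260,40))
im=cv2.imread('pics/w8.png');c=np.load('pics/w8.png.npy',allow_pickle=True).item();h=cv2.cvtColor(im,cv2.COLOR_BGR2HSV)
for v in range(20,300,40):
    k=np.where((h[v,430:,1]>150)&(abs(h[v,430:,0].astype(int)-27)<6))[0]
    if len(k): print('caddy',v,k[0]+430,(bd(ray('wrist',(k[0]+430,v),.073,c))*1e3).round(1),(bd(ray('wrist',(k[0]+430,v),.065,c))*1e3).round(1))"
```

```text
t 16.125 board mm [ -0.4 -64.6] z 28.1 yaw rel 1.57 tilt [-0.01766853 -0.01300399] F [-0.2 -0.6  0.1]
60 117 452 [[-66.3, 25.6], [42.3, 25.0]] mid -12.0 w 108.6
100 140 448 [[-60.7, 13.1], [42.5, 13.0]] mid -9.1 w 103.2
140 151 443 [[-59.0, -0.3], [42.4, 0.1]] mid -8.3 w 101.4
180 151 438 [[-61.3, -14.8], [42.2, -13.8]] mid -9.6 w 103.5
220 205 434 [[-42.9, -30.0], [42.4, -28.7]] mid -0.3 w 85.2
caddy 20 458 [[38.4 33.3]] [[41.1 35.1]]
caddy 60 453 [[38.3 23.4]] [[41.  24.4]]
caddy 100 448 [[38.2 12.8]] [[40.8 12.9]]
caddy 140 444 [[38.3  1.4]] [[41.   0.6]]
caddy 180 439 [[ 38.2 -10.8]] [[ 40.9 -12.6]]
caddy 220 435 [[ 38.4 -24. ]] [[ 41.  -26.9]]
caddy 260 452 [[ 45.5 -38.2]] [[ 48.7 -42.2]]
```

Mid-gap, no side force. Carrying on.

>>> drive_tool --commands '[2.1, 8.34, 0, 0, 2.1, 8.34, 0, 0, 2.1, 8.34, 0, 0, 2.1, 8.34, 0, 0, 2.1, 8.34, 0, 0, 2.1, 8.34, 0, 0, 2.1, 8.34, 0, 0, 2.1, 8.34, 0, 0, 0, 0, 0, 0]'

```text
time_s: 17.3
position: [0.4971, 0.1024, 0.0285]
tcp_rot: [-0.017, 0.789, 0.614, -0.013]
force: [0.0, 0.3, 0.3]
gripper_width: 0.431
grasp_force: 0.0
```

>>> drive_tool --commands '[2.1, 8.34, 0, 0, 2.1, 8.34, 0, 0, 2.1, 8.34, 0, 0, 2.1, 8.34, 0, 0, 2.1, 8.34, 0, 0, 2.1, 8.34, 0, 0, 1.5, 6, 0, 0, 1, 4, 0, 0, 0.5, 2, 0, 0, 0, 0, 0, 0]'

```text
time_s: 18.55
position: [0.5124, 0.1639, 0.0283]
tcp_rot: [-0.017, 0.789, 0.614, -0.013]
force: [-0.2, -1.0, 1.2]
gripper_width: 0.428
grasp_force: 0.7
```

```bash
python3 -c "
from f import *
st();tin(save='pics/w9.png');lat('pics/w9.png',range(20,260,40))"
```

```text
t 18.55 board mm [-0.3 67.3] z 28.3 yaw rel 1.569 tilt [-0.01731495 -0.01323345] F [-0.2 -1.   1.2]
20 183 458 [[-42.5, 169.1], [43.0, 168.1]] mid 0.2 w 85.4
60 187 453 [[-42.7, 157.5], [42.8, 156.9]] mid 0.1 w 85.5
100 192 449 [[-42.5, 145.1], [43.0, 144.9]] mid 0.2 w 85.5
140 196 444 [[-42.7, 131.8], [42.8, 132.0]] mid 0.0 w 85.6
180 201 439 [[-42.6, 117.4], [42.7, 118.1]] mid 0.0 w 85.3
220 205 435 [[-42.8, 101.9], [42.8, 103.2]] mid 0.0 w 85.7
```

>>> drive_tool --commands '[-2.4, -9.7, 0, 0, -2.4, -9.7, 0, 0, -2.4, -9.7, 0, 0, 0, 0, 30, 0, 0, 0, 45, 0, 0, 0, 45, 0, 0, 0, 45, 0, 0, 0, 45, 0, 0, 0, 40, 0]'

```text
time_s: 19.73
position: [0.5049, 0.1339, 0.2802]
tcp_rot: [-0.017, 0.789, 0.614, -0.013]
force: [-0.2, 0.5, -0.0]
gripper_width: 0.429
grasp_force: 0.0
```

>>> drive_tool --commands '[-10, -45, 0, 0, -10, -45, 0, 0, -10, -45, 0, 0, -10, -45, 0, 0, -10, -45, 0, 0, -10, -45, 0, 0, 0, 0, 0, 0, 0, 0, 0, 0]'

```text
time_s: 20.72
position: [0.4448, -0.1357, 0.2783]
tcp_rot: [-0.017, 0.789, 0.613, -0.013]
force: [0.2, 0.3, -0.5]
gripper_width: 0.43
grasp_force: 0.0
```

```bash
python3 -c "
from f import *
st();im,c=tin('top',save='pics/t10.png')
a=cv2.imread('pics/top0.png')
p=proj('top',np.r_[O+.133*EY,.06],c)[0].astype(int);print(p)
meas('pics/t10.png',(int(p[0]),int(p[1])),(350,196),(0,.133,0),'top')
hsv=cv2.cvtColor(im,cv2.COLOR_BGR2HSV);h0=cv2.cvtColor(a,cv2.COLOR_BGR2HSV)
for n,f in [('plate',lambda h:(h[...,0]<14)&(h[...,1]>215)&(h[...,2]>130)),('blue',lambda h:(abs(h[...,0].astype(int)-107)<9)&(h[...,1]>130)),('green',lambda h:(abs(h[...,0].astype(int)-68)<14)&(h[...,1]>150))]:
    for h in (h0,hsv):
        k=f(h)[130:340,190:400];v,u=np.nonzero(k);u=u+190;v=v+130;print(n,len(u),u.mean().round(1),v.mean().round(1), 'min board y mm',(bd(ray('top',np.c_[u,v],.02,c))[:,1].min()*1e3).round(0))
"
```

```text
t 20.725 board mm [   7.5 -239.7] z 278.3 yaw rel 1.568 tilt [-0.01716308 -0.01326298] F [ 0.2  0.3 -0.5]
[296 224]
tin [  2.4 133.9] yaw 0.008 110.85098039215686 1238.0
caddy [1.011e+02 1.000e-01] yaw -0.012 176.93725490196078 1275.0
plate 231 227.3 219.3 min board y mm 251.0
plate 158 225.7 221.1 min board y mm 260.0
blue 551 261.8 161.6 min board y mm 247.0
blue 540 261.9 161.8 min board y mm 247.0
green 177 311.0 166.9 min board y mm 119.0
green 179 311.0 167.0 min board y mm 119.0
```

```bash
python3 -c "
from bench import bot
print(bot.finish_job())"
```

```text
the job is handed in; nothing more can be done
None
```

The tin went through the gap and now stands flat about 134 mm beyond its middle, within about 2 mm of the lane's line and roughly 40 mm short of the plate; the hand is clear and the job was handed in at about 21 s, though I viewed 11 pictures against the limit of 10.

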